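Seat a turned brass foot in a V-guide jig and lock it with the cam

ROBOT

A 6-joint arm with a two-finger parallel gripper is mounted at the origin on a cart in front of the work surface, level with it; the furniture and walls round the work are solid. World frame = base frame: x ahead of the robot, y to its left, z up, the work surface at z = 0. Lengths are in mm, angles in rad, forces in N, time in s.
With the tool pointing down it reaches from about 300 to 775 mm from the base axis. Payload 14.6 kg.
Tool frame: the origin (TCP) lies between the finger pads; the fingertips stand 25 mm ahead of it and the grasp point (between the pads) lies 6 mm ahead of it; z points along the fingers, y is the line along which they close (so a half turn about z gives the same grasp; the last joint's range is limited). The gripper opens to 94 mm and grips with 3 to 60 N. Pads are 16 mm wide; open, the fingers measure 119 mm over their backs; the gripper's body (75 mm by 177 mm) begins 78 mm behind the grasp point.
Start: joints at [1.047, 0.3, 1.521, -0, 1.321, -0.067], TCP at [242.589, 493.599, 230.446] pointing down, gripper open.
Joint ranges: [-3.03, 3.03], [-0.79, 2.21], [0.23, 2.52], [-1.04, 4.18], [0, 3.07], [-2.55, 2.55]. Speed limits (rad/s): [2.22, 2.22, 2.57, 3.14, 3.14, 3.14].

INTERFACE

Orientations are given as [roll, pitch, yaw] about the fixed x, y, z axes, in that order (R = Rz(yaw) Ry(pitch) Rx(roll)).
In Python, from cell import manip gives the robot as it stands. The module is installed in compiled form; this text tells all that it offers.
- The arm moves only by the tool step_arm, never from a script. Its argument "series" is one flat list of numbers, 5 for each row, row after row: the shift along the world's x, y, z in mm, then the turn about the world's z in rad, then the closure, from 0 (fully open) to 1 (shut). In form: [dx, dy, dz, spin, jaw, dx, dy, dz, spin, jaw, ...]. A call has 1 to 20 rows; each row shifts and turns the commanded pose from where the row before left it; what a row does not reach is not made up. A row lasts 1/8 s, in which the tool goes at most 62.5 mm and 10.7 degrees, less where a joint would pass 70% of its speed; a pose out of reach is approached as far as the arm can. A call is refused whole if a number of a shift passes 62.5 or a number of a turn 0.188, either way. A call with a gripper value outside its range is refused whole. The fingers move at their own pace and stop on an object; "squeeze" is the grip in N (left out, the last holds). Time passes only in rows, so rows that do not move let the fingers close. It gives the time, the measured TCP pose, the force, the opening and the grip force at its end, in the units of the state.
- manip.read_state(): the state, without advancing time (a new reading comes with each control period).
- manip.camera(name): name is "scene" or "top" or "wrist"; returns (picture, depth): 420x560x3 uint8, blue, green, red; 420x560 float32, mm along the optical axis (not along the pixel's ray), 0 where there is no reading.
- manip.camera_info(name): a dict with "fovy" (degrees; the focal length in pixels is half the picture's height over the tangent of half this angle, whatever the lens; pixels are square), "cx", "cy" (the principal point, pixels), "eye" and "orientation" of the camera in the world. Camera axes: x right, y down, z forward; pixel columns grow to the right and rows downward; lengths in mm; the calibration is good to about 2 mm. A picture is of the moment at which its call begins: read the wrist's pose just before it. camera_info takes no time and is no camera call; for the wrist camera it gives the pose at the moment of the call.
- manip.sign_off(): hands the job in; it is judged then, once.
The state is a dict: "clock": time; "joints": joint angles; "qd": joint speeds; "effort": joint torques, N m; "eef_pos": TCP position; "eef_rot": TCP orientation; "wrist_force": force on the tool from outside, world axes, zero at the start; "moment": the same for the moment, N m; "finger_gap": finger opening in mm; "finger_force": force on a finger pad.
Only numpy, scipy, OpenCV 4.12 (cv2) and the standard library are available. Lean on these libraries where they do the work, as an engineer would, in place of code of your own. Each camera call takes 0.05 s, during which the arm holds its last target. There are 200 camera calls.

TASK

Load the turned brass foot into the clamping jig: stand it flat on the plywood plate between the open cam and the two converging guides, push it home into the V until it bears firmly on both guides, and only then swing the red-knobbed lever until the cam holds it snugly against both of them by itself, and let go. The brass is polished and marks easily, so feel your way: press firmly but never hard, and leave the other things on the bench where they are.

Things in the scene. Friction and masses are not known exactly. Their poses are not given: they have to be found in the camera images.
- foot_center (a point): The part, loose on the bench: polished brass turning, 0.30 to 0.46 kg: round flange 50 mm across, 18 mm thick, with an upright round stub 20 mm across and 28 mm tall on its middle (46 mm tall in all). This point: on its axis, 23 mm above its underside. Handle it by the stub; pushed sideways there low down, just above the flange, it slides flat at 1.5 to 3.5 N. A firm push is 12 to 15 N.
- foot: The same brass foot; origin at the centre of its underside, z up its axis (it is round: its yaw means nothing). More than 24 N in its contact with a guide or with the cam marks the brass; a snug clamping is about 10 N.
- jig_top (a point): The jig: plywood plate 136 x 158 x 12 mm fixed on the white board. This point: on the plate's upper face (19 mm above the bench), on its centre line, 24 mm beyond its middle, where the foot's axis comes to rest if both guide bars stand at their middle setting. x: the jig's axis, from the cam into the V (push direction); y: to the left.
- guide_left: Left guide: dark steel bracket 60 x 10 x 18 mm fixed on the plate (origin: centre of its underside; x along it into the V, 30 degrees to the right of the jig's x), which carries on two adjusting screws an aluminium bar 76 x 12 x 18 mm. The bar's inner face is at y = -22 mm of the bracket, give or take 2.5 mm: its setting differs from job to job and is not measured. It does not yield.
- guide_right: Right guide, mirror image: 30 degrees to the left, bar's face at y = +22 mm, give or take 2.5 mm. So the seated foot ends up to 5 mm farther or nearer than point jig_top and 3 mm to a side: find it by feel. If the foot is held stiffly sideways while it is pushed it can lodge on one bar alone: give way sideways until the side force is gone. The bars' far ends leave an open gap.
- cam_pivot (a point): Vertical pivot of cam and lever, on the plate's upper face, on the jig's centre line 54.5 mm before point jig_top, under a hub 17 mm across whose top (with its nut) is 33 mm above the plate. Its axes turn with the lever (at lever value 0 they are parallel to the jig's).
- cam_center (a point): The cam: steel disc 46 mm across, top 18 mm above the plate, under the lever's hub, standing off-centre on the pivot. This point: the disc's own axis, half-way up, 14 mm from the pivot (150 degrees from the jig's x at lever value 0), so that it swings towards the V. With the lever at its start there is 12 to 25 mm between it and a seated foot: put the foot down about 11 mm short of point jig_top, then push it in.
- cam_lever (a joint): Cam lever angle, rad, growing clockwise seen from above: the knob goes from the right round the near side of the jig to the left. Starts open at 0 to 0.2, stop at 2.6. Leave it open while the foot is pushed in. The cam meets a seated foot somewhere from 1.3 to 2.1, depending on the guides. Stiff pivot (2 to 3.5 N at the knob), stays where left. Past the touch 0.1 rad adds some 20 N; 10 N of clamping adds 2 to 4 N at the knob.
- lever_knob (a point): Middle of the upright red knob at the lever's end: round, 15 mm across, from 38 to 72 mm above the bench (this point at 59 mm), 52 mm from the pivot; at lever value 0 it lies at 240 degrees from the pivot (anticlockwise from the jig's x). The lever's rod is 9 mm thick, its top 48 mm above the bench.
- glue_bottle: Small glue bottle with a pointed cap, 34 mm across and 92 mm tall; origin at the centre of its underside. Leave alone.
- masking_tape: Roll of masking tape, 92 mm across, 24 mm high, lying flat; origin at the centre of its underside. Leave alone.
- screwdriver: Screwdriver with yellow handle, 172 mm long, 25 mm high, lying on the bench; origin under its middle, long axis y. Leave alone.
- marker_red: White marker pen with a red cap, 139 mm long, 18 mm thick, lying on the bench; origin under its middle, long axis y. Leave alone.

How it is judged (in metres and radians):
On the way, in this order (a step that is already met when the one before it is completed fails the run):
1. with the lever still open (below 1 rad) and the cam clear of it, the foot stands on the plate and is pressed home so that it bears on both guides at once, at least 4 N on each (contact force between each of guide_left, guide_right and foot above 4 N and contact force between cam_lever and foot below 0.2 N and value of joint cam_lever below 1 rad and angle between foot_center's own z axis and vertical below 0.08 rad and z of foot_center in the frame of jig_top below 0.027 m), for 0.2 s.
2. the cam is swung onto the foot while it is still in the V (contact force between cam_lever and foot above 3 N), for 0.2 s.
At the end, for the whole second after the job is handed in: The foot stands flat on the plate (tilt under 0.05 rad, underside within 2.5 mm of it) in the V, within 9 mm of point jig_top across the plan, clamped by the cam with more than 5 N and so bearing on each guide with more than 1 N, all at rest with the robot clear (contact force between cam_lever and foot above 5 N and contact force between each of guide_left, guide_right and foot above 1 N and angle between foot_center's own z axis and vertical below 0.05 rad and z of foot_center in the frame of jig_top below 0.0255 m and horizontal distance between foot_center and jig_top below 0.009 m and linear speed of foot below 0.01 m/s and velocity of joint cam_lever below 0.02 rad/s); the robot touches nothing.
It fails at once if more than 24 N between the brass foot and a guide or the cam (the polish is marked) (contact force between any of guide_left, guide_right, cam_lever and foot above 24 N).
It fails at once if the foot is tipped by more than 0.6 rad (angle between foot_center's own z axis and vertical above 0.6 rad).
It fails at once if one of the bystanders (glue bottle, tape, screwdriver, marker pen) is moved by more than 25 mm (distance of any of glue_bottle, masking_tape, screwdriver, marker_red from where it was at the start of the episode above 0.025 m).
It also fails if it takes over 72 s, if anything falls off the work surface, if the arm or the gripper's body presses on something with over 40 N, if the wrist force passes 120 N, or if a joint passes its speed limit or range.

## Working session

There is one attempt and no reset: what is moved stays moved. The work goes in short steps, Python scripts to look and compute and a tool call to move; the robot and the scene stay as the last step left them, time stands still between calls to the robot, and variables do not carry over. Pictures are saved under pics/ and viewed, at most 10 in all, crops included, and the job is handed in when it is done.

Besides the shell and the picture viewer there is one more tool, called as a command line: name --argument value ..., lists and objects as JSON in quotes. step_arm: Moves the arm, as the interface text tells. Its arguments: {"type":"object","properties":{"series":{"type":"array"},"squeeze":{"type":"number"}},"required":["series"]}

```bash
mkdir -p pics
python3 - <<'E'
from cell import manip
import cv2,numpy as np
print(manip.read_state())
for n in("top","scene"):
    print(n,manip.camera_info(n))
    p,d=manip.camera(n); cv2.imwrite(f"pics/{n}0.png",p); np.save(f"{n}0.npy",d)
E
```

```text
{'clock': 0.0, 'joints': array([ 1.04739969e+00,  3.00498173e-01,  1.52158788e+00, -4.66510383e-06,
        1.32071104e+00, -6.66008376e-02]), 'qd': array([-1.23598860e-04, -2.47298411e-05,  6.43851589e-04,  9.65693533e-04,
       -7.74501022e-04,  8.44926459e-04]), 'effort': array([-2.91889650e-03, -5.31791174e+01, -3.52748716e+01,  7.07380241e-02,
        2.42361089e-02, -1.15462803e-04]), 'eef_pos': array([242.4751628 , 493.39884753, 229.86859243]), 'eef_rot': array([-3.14039059e+00, -7.56484209e-05,  2.68479797e+00]), 'wrist_force': array([ 0.01036152,  0.06777818, -0.12832645]), 'moment': array([-0.03446859,  0.00037044,  0.01695753]), 'finger_force': 0.0, 'finger_gap': 93.86955596498414}
top {'fovy': 43.44696102942025, 'cx': 273.3022752420473, 'cy': 206.60451704849092, 'eye': array([ 383.82639093,  337.59302846, 1014.05991864]), 'orientation': array([-2.96483961,  0.00386305, -1.56614083])}
scene {'fovy': 54.64595127874548, 'cx': 283.37621012120593, 'cy': 206.61891273548423, 'eye': array([ 145.3254009 , -257.08605773,  546.55301537]), 'orientation': array([-2.14920186,  0.01704177, -0.59759083])}
```

View pics/top0.png

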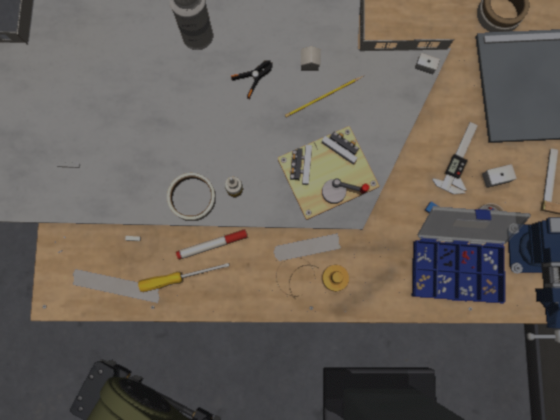

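View pics/scene0.png

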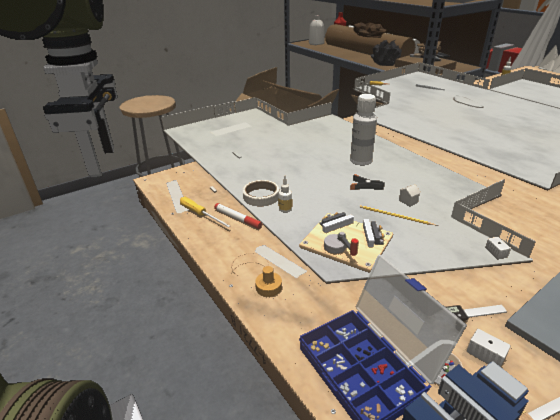

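The top view shows the foot at about (335,278) and the jig plate with corners near (278,163), (348,128), (378,188) and (309,217). The red knob is at (365,188) and the cam at (333,192). The bystanders are all to the left: tape (190,197), bottle (233,186), marker (212,244) and screwdriver (180,280). The scene view agrees with this.

```bash
cat > h.py <<'E'
import numpy as np,cv2
from scipy.spatial.transform import Rotation as R
from cell import manip
def ray(i,px):
    f=210/np.tan(np.radians(i["fovy"])/2)
    px=np.atleast_2d(px).astype(float)
    v=np.c_[(px[:,0]-i["cx"])/f,(px[:,1]-i["cy"])/f,np.ones(len(px))]
    return v@R.from_euler("xyz",i["orientation"]).as_matrix().T
def onz(i,px,z):
    v=ray(i,px); e=np.array(i["eye"]); return e+v*((z-e[2])/v[:,2])[:,None]
def pts(i,d):   # depth -> world point map
    h,w=d.shape; u=np.stack(np.meshgrid(np.arange(w),np.arange(h)),-1).reshape(-1,2)
    return (i["eye"]+ray(i,u)*d.reshape(-1,1)).reshape(h,w,3)
E
python3 - <<'E'
from h import *
i=manip.camera_info("top"); p=cv2.imread("pics/top0.png"); d=np.load("top0.npy"); W=pts(i,d)
hsv=cv2.cvtColor(p,cv2.COLOR_BGR2HSV)
# knob
def blobs(m,box):
    x0,y0,x1,y1=box; k=np.zeros_like(m);k[y0:y1,x0:x1]=m[y0:y1,x0:x1]
    n,l,s,c=cv2.connectedComponentsWithStats(k); j=1+s[1:,4].argmax(); return l==j,s[j],c[j]
red=(((hsv[...,0]<8)|(hsv[...,0]>172))&(hsv[...,1]>150)).astype(np.uint8)
m,s,c=blobs(red,(340,165,390,210)); print("knob",s,c,onz(i,c,66),W[m][:,2].max())
# foot: saturated orange
foot=((hsv[...,0]>10)&(hsv[...,0]<28)&(hsv[...,1]>170)).astype(np.uint8)
m,s,c=blobs(foot,(310,255,370,305)); print("foot",s,c,onz(i,c,18))
reg=np.zeros(m.shape,bool);reg[255:305,310:370]=1
t=reg&(W[...,2]>38); print("stub top",t.sum(),W[t].mean(0),W[t][:,2].min(),W[t][:,2].max())
t=reg&(W[...,2]>12)&(W[...,2]<26); print("flange",t.sum(),(W[t].min(0)+W[t].max(0))/2,np.ptp(W[t],0))
# plate
pl=np.zeros(m.shape,bool);pl[120:225,270:385]=1
print("platez",np.median(W[pl&(W[...,2]>13)&(W[...,2]<24)][:,2]))
t=(pl&(W[...,2]>13)).astype(np.uint8)
b,s,c=blobs(t,(265,115,390,230))
cn=max(cv2.findContours(b.astype(np.uint8),0,2)[0],key=cv2.contourArea)
r=cv2.minAreaRect(cn); bx=cv2.boxPoints(r); q=onz(i,bx,19); print("rect",bx,q,q.mean(0),[np.linalg.norm(q[a]-q[a-1]) for a in range(4)])
hi=pl&(W[...,2]>45); 
cv2.imwrite("pics/crop.png",cv2.resize(p[115:300,265:390],None,fx=3.2,fy=3.2,interpolation=cv2.INTER_CUBIC))
E
```

```text
knob [361 184   8   9  55] [364.32727273 187.98181818] [[588.57289649 174.94337084  66.        ]] 75.13822519600478Traceback (most recent call last):
  File "<stdin>", line 12, in <module>
  File "<stdin>", line 7, in blobs
ValueError: attempt to get argmax of an empty sequence
```

Run:
```python
from h import *
i=manip.camera_info("top"); p=cv2.imread("pics/top0.png"); d=np.load("top0.npy"); W=pts(i,d)
Z=W[...,2]
def reg(x0,y0,x1,y1):
    k=np.zeros(Z.shape,bool);k[y0:y1,x0:x1]=1;return k
def blob(m):
    n,l,s,c=cv2.connectedComponentsWithStats(m.astype(np.uint8)); j=1+s[1:,4].argmax(); return l==j,s[j],c[j]
f=reg(310,255,370,305)
for lo,hi,z in((38,60,46),(11,60,18)):
    m,s,c=blob(f&(Z>lo)&(Z<hi)); print("foot",s,c,onz(i,c,z),W[m].mean(0),np.median(Z[m]))
J=reg(265,115,390,230)
print("bench",np.median(Z[f]),"plate",np.median(Z[J&(Z>14)&(Z<24)]))
m,s,c=blob(J&(Z>13))
cn=max(cv2.findContours(m.astype(np.uint8),0,2)[0],key=cv2.contourArea)
bx=cv2.boxPoints(cv2.minAreaRect(cn)); q=onz(i,bx,19); print("rect",bx,q,q.mean(0),[np.linalg.norm(q[a]-q[a-1]) for a in range(4)])
m,s,c=blob(J&(Z>66));print("knobtop",s,c,onz(i,c,72),W[m].mean(0))
cv2.imwrite("pics/crop.png",cv2.resize(p[115:300,265:390],None,fx=3.2,fy=3.2,interpolation=cv2.INTER_CUBIC))
```

```text
foot [332 272  11  11  97] [337.17525773 276.7628866 ] [[427.36270248 225.18470132  46.        ]] [427.37807464 225.15748135  45.75176859] 45.98635570394049
foot [323 264  26  27 548] [335.57846715 277.47992701] [[427.27523955 224.94632046  18.        ]] [427.05790278 225.57719445  23.45418208] 19.031617870534205
bench 0.670890585140171 plate 19.268682952284507
rect [[276.0097   157.37396 ]
 [350.56763  123.117615]
 [379.85107  186.85223 ]
 [305.29315  221.10858 ]] [[659.09493608 337.43826312  19.        ]
 [729.42454138 190.64164969  19.        ]
 [601.06555193 136.89534931  19.        ]
 [533.67400068 281.09684364  19.        ]] [630.81475752 236.51802644  19.        ] [np.float64(137.494605665417), np.float64(162.77438096058276), np.float64(139.15708741758493), np.float64(159.17189496522258)]
knobtop [362 183   8   8  52] [365.28846154 186.71153846] [[589.6561757  174.15719613  72.        ]] [589.7799024  174.0592073   71.43655343]
```

View pics/crop.png

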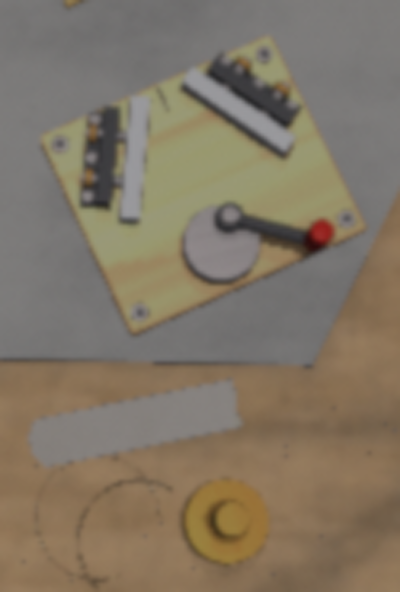

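The crop is sharp: hub nut at top-image px (336.6,182.5), the V opening up and slightly left, and the lever lying open to the right. The jig heading is about 24.5° and the foot is at about (427,225). Next I'll move over for a closer wrist view, turning the jaws onto the jig axis.

step_arm --series '[24,-26,7,-0.068,0,24,-26,7,-0.068,0,24,-26,7,-0.068,0,24,-26,7,-0.068,0,24,-26,7,-0.068,0,24,-26,7,-0.068,0,24,-26,7,-0.068,0,24,-26,7,-0.068,0,24,-26,7,-0.068,0,24,-26,7,-0.068,0,0,0,0,0,0,0,0,0,0,0,0,0,0,0,0]'

```text
clock: 1.72
eef_pos: [482.0, 234.3, 300.2]
eef_rot: [-3.141, -0.0, 2.006]
wrist_force: [0.2, 0.2, 0.1]
finger_gap: 93.8
finger_force: 0.0
```

Run:
```python
from h import *
i=manip.camera_info("wrist"); print(i); p,d=manip.camera("wrist"); cv2.imwrite("pics/w0.png",p); np.save("w0.npy",d); import pickle; pickle.dump(i,open("w0.pkl","wb"))
```

```text
{'fovy': 69.49467888646029, 'cx': 278.08095487408707, 'cy': 207.1855409425233, 'eye': array([452.55359495, 294.80885025, 454.25615361]), 'orientation': array([ 2.90510810e+00, -4.79879533e-04,  4.35775706e-01])}
```

View pics/w0.png

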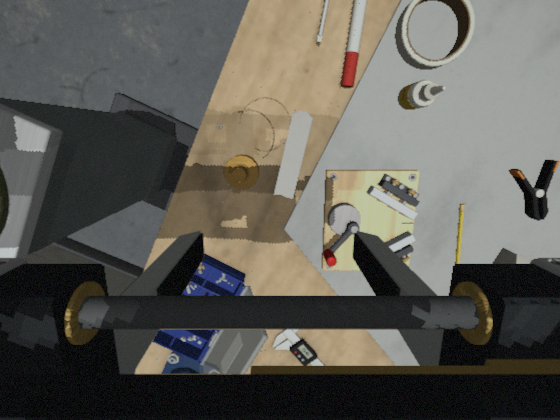

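The wrist view shows the plate nearly square with the image, with its left edge at u≈326 and top edge at v≈171. The hub is at (352,228), the knob at (331,257) and the foot stub at (241,170). Now I'll fit the axis and hub in both views.

Run:
```python
from h import *
import pickle
iw=pickle.load(open("w0.pkl","rb")); it=manip.camera_info("top")
w=cv2.imread("pics/w0.png"); t=cv2.imread("pics/top0.png")
Wt=pts(it,np.load("top0.npy")); Ww=pts(iw,np.load("w0.npy"))
for n,i,p,W,box in(("top",it,t,Wt,(265,115,390,230)),("wrist",iw,w,Ww,(318,160,425,270))):
    x0,y0,x1,y1=box; Z=W[...,2]; k=np.zeros(Z.shape,bool);k[y0:y1,x0:x1]=1
    h=cv2.cvtColor(p,cv2.COLOR_BGR2HSV).astype(int)
    pl=k&(h[...,1]>60)&(h[...,0]>15)&(h[...,0]<40)
    cn=max(cv2.findContours(cv2.morphologyEx(pl.astype(np.uint8),3,np.ones((9,9))),0,1)[0],key=cv2.contourArea)
    q=onz(i,cn[:,0],19)[:,:2]
    r=cv2.minAreaRect(q.astype(np.float32)); print(n,"plate",r)
    # edge-line fits
    a=0.43; 
    X=np.array([np.cos(a),np.sin(a)]);Y=np.array([-X[1],X[0]])
    c=np.array(r[0]); u=(q-c)@X; v=(q-c)@Y
    for nm,m,s,o in(("x-",(u<-58)&(abs(v)<65),v,u),("x+",(u>58)&(abs(v)<65),v,u),("y-",(v<-68)&(abs(u)<55),u,v),("y+",(v>68)&(abs(u)<55),u,v)):
        if m.sum()>8:
            A=np.polyfit(s[m],o[m],1); print("  ",nm,m.sum(),"slope %.4f off %.1f"%tuple(A))
    cc={}
    for nm,lo,hi,z,near in(("knob",64,80,72,None),("hub",50,56,52,None)):
        m=k&(Z>lo)&(Z<hi); N,l,s,C=cv2.connectedComponentsWithStats(m.astype(np.uint8))
        for j in range(1,N):
            if s[j,4]>15: print("  ",nm,s[j],C[j],onz(i,C[j],z)[0],np.median(Z[l==j]))
```

```text
top plate ((598.35888671875, 208.74974060058594), (216.25697326660156, 182.471923828125), 24.618995666503906)
   x- 70 slope 0.0099 off -86.8
   x+ 122 slope 0.1598 off 95.7
   y- 35 slope -0.2485 off -88.6
   y+ 48 slope 0.1107 off 87.0
   knob [361 183   9   9  56] [365.19642857 186.96428571] [589.18334402 174.33746222  72.        ] 71.24447350885208
   hub [333 178   7   7  24] [336.20833333 181.29166667] [604.1816123  224.74094097  52.        ] 51.84526818177869
wrist plate ((628.0501708984375, 236.55718994140625), (133.44671630859375, 154.10157775878906), 24.85299301147461)
   x- 99 slope 0.0002 off -65.1
   y- 58 slope 0.0943 off -72.1
   y+ 122 slope -0.0037 off 75.9
   knob [326 255  11  12 101] [331.02970297 260.35643564] [588.02530009 174.43263662  72.        ] 71.162835684404
   hub [351 226   8   7  45] [354.31111111 229.06666667] [603.00733215 223.37674068  52.        ] 51.9677244010071
```

Both views agree: pivot ≈ (603.3, 224.2), heading 0.431 rad, jig_top ≈ (652.8, 247.0), knob 52 mm from the pivot (lever value ≈ 0.2). Now the grasp on the stub.

step_arm --series '[-14,-3,-30,0,0,-14,-2,-30,0,0,-14,-2,-30,0,0,-13,-2,-30,0,0.3,0,0,-30,0,0.4,0,0,-30,0,0.4,0,0,-25,0,0.4,0,0,-20,0,0.4,0,0,-15,0,0.4,0,0,-8,0,0.4,0,0,-5,0,0.4,0,0,0,0,0.4]' --squeeze 15

```text
clock: 3.28
eef_pos: [427.7, 224.7, 47.6]
eef_rot: [3.141, -0.0, 2.005]
wrist_force: [0.9, -0.2, 0.2]
finger_gap: 56.6
finger_force: 0.0
```

step_arm --series '[0,0,0,0,0.6,0,0,0,0,0.7,0,0,0,0,0.85,0,0,0,0,0.95,0,0,0,0,0.95,0,0,0,0,0.95]'

```text
clock: 4.03
eef_pos: [427.6, 224.6, 47.5]
eef_rot: [3.142, 0.0, 2.005]
wrist_force: [-0.4, -0.7, 2.1]
finger_gap: 19.5
finger_force: 15.0
```

step_arm --series '[0,0,10,0,0.95,0,0,25,0,0.95,0,0,30,0,0.95,0,0,25,0,0.95,15,1,0,0,0.95,22,2,0,0,0.95,22,2,0,0,0.95,22,2,0,0,0.95,22,2,0,0,0.95,22,2,0,0,0.95,22,2,0,0,0.95,22,2,0,0,0.95,22,2,0,0,0.95,15,1,0,0,0.95,9,0,0,0,0.95,0,0,0,0,0.95,0,0,0,0,0.95]' --squeeze 20

```text
clock: 6.15
eef_pos: [642.2, 242.6, 137.0]
eef_rot: [-3.141, -0.0, 2.005]
wrist_force: [-0.5, -0.3, -3.5]
finger_gap: 19.2
finger_force: 20.0
```

Run:
```python
from h import *
s=manip.read_state(); print(s["eef_pos"],s["wrist_force"],s["finger_gap"])
it=manip.camera_info("top"); t,d=manip.camera("top"); iw=manip.camera_info("wrist"); w,dw=manip.camera("wrist")
W=pts(it,d)
c=np.hstack([t[90:240,250:400],w[110:260,290:440]]) 
cv2.imwrite("pics/c1.png",cv2.resize(c,(800,400),interpolation=cv2.INTER_CUBIC))
```

```text
[642.20545579 242.57240969 137.03697958] [-0.47244804 -0.27144272 -3.46744654] 19.202082575697986
```

View pics/c1.png

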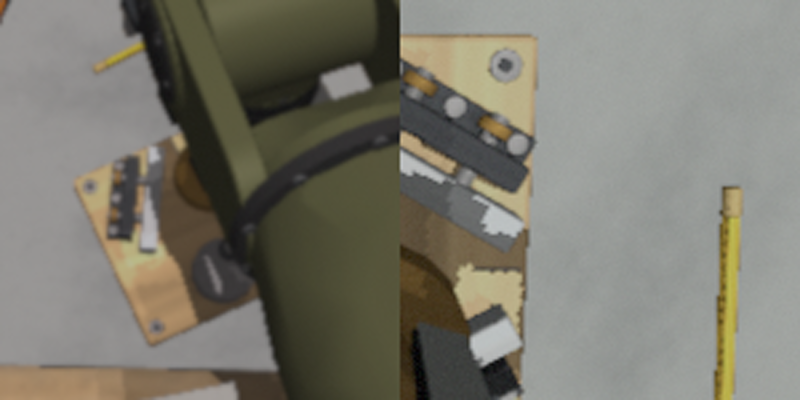

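The foot hangs straight in the grip (weight about 3.5 N), over the plate between the cam and the bars in both views. Lowering by feel.

step_arm --series '[0,0,-15,0,0.95,0,0,-20,0,0.95,0,0,-18,0,0.95,0,0,-8,0,0.95,0,0,-4,0,0.95,0,0,-2,0,0.95,0,0,-1,0,0.95,0,0,0,0,0.95,0,0,0,0,0.95]'

```text
clock: 7.38
eef_pos: [642.7, 242.6, 69.7]
eef_rot: [3.141, 0.0, 2.005]
wrist_force: [0.5, 0.6, -3.9]
finger_gap: 19.6
finger_force: 20.0
```

step_arm --series '[0,0,-1,0,0.95,0,0,-1,0,0.95,0,0,0,0,0.95]'

```text
clock: 7.75
eef_pos: [642.5, 242.6, 67.3]
eef_rot: [-3.141, -0.0, 2.005]
wrist_force: [1.0, 0.2, -3.8]
finger_gap: 19.8
finger_force: 20.0
```

step_arm --series '[0,0,-0.5,0,0.95,0,0,-0.5,0,0.95,0,0,0,0,0.95,0,0,0,0,0.95]'

```text
clock: 8.25
eef_pos: [642.6, 242.6, 66.6]
eef_rot: [3.141, -0.0, 2.005]
wrist_force: [-0.8, -0.2, -2.2]
finger_gap: 19.2
finger_force: 20.0
```

step_arm --series '[0,0,-0.5,0,0.95,0,0,0,0,0.95,0,0,0,0,0.95]'

```text
clock: 8.62
eef_pos: [642.7, 242.6, 66.6]
eef_rot: [3.141, 0.0, 2.005]
wrist_force: [-4.0, -1.4, 5.5]
finger_gap: 19.7
finger_force: 20.0
```

step_arm --series '[0,0,0,0,0.95,0,0,0,0,0.95,0.9,0.4,0,0,0.95,0.9,0.4,0,0,0.95,0.9,0.4,0,0,0.95,0.9,0.4,0,0,0.95,0,0,0,0,0.95]' --squeeze 6

```text
clock: 9.5
eef_pos: [646.4, 244.2, 66.5]
eef_rot: [3.141, 0.0, 2.005]
wrist_force: [-3.1, -0.9, 5.6]
finger_gap: 19.7
finger_force: 6.0
```

step_arm --series '[0,0,0.4,0,0.95,0.6,0.3,0,0,0.95,0.6,0.3,0,0,0.95,0,0,0,0,0.95]'

```text
clock: 10.0
eef_pos: [647.5, 244.8, 66.5]
eef_rot: [3.141, 0.0, 2.005]
wrist_force: [-2.7, -1.1, 4.9]
finger_gap: 19.7
finger_force: 6.0
```

step_arm --series '[0.4,0.2,0,0,0.95,0.4,0.2,0,0,0.95,0,0,0,0,0.95]'

```text
clock: 10.38
eef_pos: [648.2, 245.2, 66.5]
eef_rot: [3.142, 0.0, 2.005]
wrist_force: [-4.1, -1.3, 5.6]
finger_gap: 19.6
finger_force: 6.0
```

step_arm --series '[0.4,0.2,0,0,0.95,0.4,0.2,0,0,0.95,0,0,0,0,0.95]'

```text
clock: 10.75
eef_pos: [649.0, 245.6, 66.5]
eef_rot: [3.141, 0.0, 2.005]
wrist_force: [-3.2, -2.6, 4.8]
finger_gap: 20.2
finger_force: 6.0
```

step_arm --series '[0.4,0.2,0,0,0.95,0,0,0,0,0.95]'

```text
clock: 11.0
eef_pos: [649.4, 245.8, 66.5]
eef_rot: [3.141, 0.0, 2.005]
wrist_force: [-3.0, -1.6, 3.7]
finger_gap: 19.8
finger_force: 6.0
```

step_arm --series '[0.4,0.2,0,0,0.95,0,0,0,0,0.95]'

```text
clock: 11.25
eef_pos: [649.8, 246.0, 66.5]
eef_rot: [3.141, 0.0, 2.005]
wrist_force: [-3.4, -1.2, 4.0]
finger_gap: 19.9
finger_force: 6.0
```

step_arm --series '[0.4,0.2,0,0,0.95,0,0,0,0,0.95]'

```text
clock: 11.5
eef_pos: [650.2, 246.2, 66.5]
eef_rot: [3.141, 0.0, 2.005]
wrist_force: [-4.1, -2.0, 5.5]
finger_gap: 19.8
finger_force: 6.0
```

step_arm --series '[0.4,0.2,0.5,0,0.95,0.4,0.2,0,0,0.95,0,0,0,0,0.95]'

```text
clock: 11.88
eef_pos: [650.8, 246.3, 66.6]
eef_rot: [-3.141, 0.0, 2.005]
wrist_force: [-4.0, -3.0, 2.5]
finger_gap: 19.8
finger_force: 6.0
```

step_arm --series '[0.4,0.2,0,0,0.95,0.4,0.2,0,0,0.95,0,0,0,0,0.95]'

```text
clock: 12.25
eef_pos: [651.5, 246.3, 66.5]
eef_rot: [-3.14, 0.001, 2.005]
wrist_force: [-4.7, -5.4, 3.8]
finger_gap: 20.0
finger_force: 6.0
```

step_arm --series '[0.4,0.2,0,0,0.95,0,0,0,0,0.95]'

```text
clock: 12.5
eef_pos: [651.9, 246.3, 66.6]
eef_rot: [-3.14, 0.001, 2.005]
wrist_force: [-4.6, -6.1, 4.7]
finger_gap: 19.8
finger_force: 6.0
```

The foot is on the left bar: y has stalled and there is a side force. I'll give way to the right.

step_arm --series '[0.3,-0.4,0,0,0.95,0.3,-0.4,0,0,0.95,0,0,0,0,0.95]'

```text
clock: 12.88
eef_pos: [652.7, 246.1, 66.6]
eef_rot: [-3.141, 0.0, 2.005]
wrist_force: [-3.7, -3.0, 1.5]
finger_gap: 19.6
finger_force: 6.0
```

step_arm --series '[0.5,-0.1,0,0,0.95,0.5,-0.1,0,0,0.95,0,0,0,0,0.95]'

```text
clock: 13.25
eef_pos: [653.7, 246.0, 66.6]
eef_rot: [-3.141, 0.0, 2.005]
wrist_force: [-3.0, -2.8, 1.3]
finger_gap: 19.4
finger_force: 6.0
```

step_arm --series '[0.5,-0.1,0,0,0.95,0.5,-0.1,0,0,0.95,0,0,0,0,0.95]'

```text
clock: 13.62
eef_pos: [654.8, 245.9, 66.6]
eef_rot: [-3.141, 0.0, 2.005]
wrist_force: [-2.0, -3.6, -1.0]
finger_gap: 19.6
finger_force: 6.0
```

step_arm --series '[0.5,-0.1,0,0,0.95,0.5,-0.1,0,0,0.95,0,0,0,0,0.95]'

```text
clock: 14.0
eef_pos: [655.5, 245.9, 66.6]
eef_rot: [-3.141, -0.0, 2.005]
wrist_force: [-4.4, -3.4, -0.7]
finger_gap: 19.5
finger_force: 6.0
```

step_arm --series '[0.4,0,0,0,0.95,0,0,0,0,0.95]'

```text
clock: 14.25
eef_pos: [655.7, 245.9, 66.7]
eef_rot: [-3.14, -0.0, 2.005]
wrist_force: [-6.7, -3.2, 0.4]
finger_gap: 19.9
finger_force: 6.0
```

step_arm --series '[0.3,0.1,0,0,0.95,0,0,0,0,0.95]'

```text
clock: 14.5
eef_pos: [655.8, 245.9, 66.8]
eef_rot: [-3.14, -0.0, 2.005]
wrist_force: [-8.7, -4.1, 1.7]
finger_gap: 19.8
finger_force: 6.0
```

The foot is now stopped by both bars, with the reaction straight back along −x. Raising the push to about 13 N.

step_arm --series '[0.3,0.1,0,0,0.95,0,0,0,0,0.95]'

```text
clock: 14.75
eef_pos: [655.9, 246.0, 66.8]
eef_rot: [-3.139, -0.001, 2.005]
wrist_force: [-10.3, -5.2, 4.0]
finger_gap: 19.7
finger_force: 6.0
```

step_arm --series '[0.3,0.2,0,0,0.95,0,0,0,0,0.95,0,0,0,0,0.95]'

```text
clock: 15.12
eef_pos: [656.2, 246.1, 66.8]
eef_rot: [-3.139, -0.0, 2.005]
wrist_force: [-11.3, -5.3, 4.1]
finger_gap: 20.7
finger_force: 6.0
```

step_arm --series '[0.2,0.1,0,0,0.95,0,0,0,0,0.95,0,0,0,0,0.95,0,0,0,0,0.95,0,0,0,0,0.95]'

```text
clock: 15.75
eef_pos: [656.4, 246.2, 66.8]
eef_rot: [-3.139, -0.0, 2.005]
wrist_force: [-11.1, -5.3, 3.8]
finger_gap: 21.2
finger_force: 6.0
```

Pressed at about 12.3 N with no side force for over half a second. Now release and move to the knob.

step_arm --series '[0,0,0,0,0.72,0,0,0,0,0.66,0,0,0,0,0.66,0,0,0,0,0.66,0,0,10,0,0.66,0,0,25,0,0.66,0,0,30,0,0.6,0,0,10,0,0.57]'

```text
clock: 16.75
eef_pos: [658.0, 246.5, 144.5]
eef_rot: [3.138, 0.0, 2.005]
wrist_force: [-0.6, -0.2, 0.0]
finger_gap: 40.1
finger_force: 0.0
```

step_arm --series '[-11,-12,0,-0.12,0.57,-11,-12,0,-0.12,0.57,-11,-12,0,-0.12,0.57,-11,-12,0,-0.12,0.57,-11,-12,0,-0.12,0.57,-12,-12,0,-0.12,0.57,0,0,0,0,0.57,0,0,0,0,0.57]'

```text
clock: 17.75
eef_pos: [590.6, 174.6, 141.8]
eef_rot: [3.142, -0.0, 1.287]
wrist_force: [0.8, -0.2, 0.2]
finger_gap: 40.3
finger_force: 0.0
```

Run:
```python
from h import *
t,d=manip.camera("scene"); w,d2=manip.camera("wrist")
i=manip.camera_info("scene"); W=pts(i,d)
m=(W[...,2]>59)&(W[...,2]<70)&(abs(W[...,0]-655)<30)&(abs(W[...,1]-247)<30)
print(m.sum(),W[m].mean(0) if m.any() else 0)
cv2.imwrite("pics/c2.png",np.hstack([cv2.resize(t[190:290,280:410],(520,400),interpolation=cv2.INTER_CUBIC),w[:400,:280]]))
```

```text
68 [653.75098295 244.12296333  64.92911096]
```

View pics/c2.png

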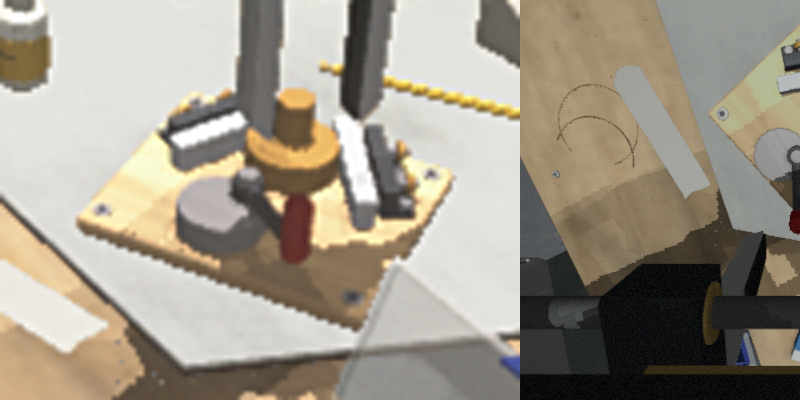

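The foot stands flat between both bars, the lever is still open, and the jaws are above the red knob. Descending to straddle it and grip lightly.

step_arm --series '[-2,0,-20,0,0.57,0,0,-20,0,0.57,0,0,-15,0,0.57,0,0,-8,0,0.57,0,0,-4,0,0.57,0,0,0,0,0.57,0,0,0,0,0.7,0,0,0,0,0.8,0,0,0,0,0.98,0,0,0,0,0.98,0,0,0,0,0.98]' --squeeze 10

```text
clock: 19.23
eef_pos: [588.6, 174.1, 75.1]
eef_rot: [3.141, -0.0, 1.285]
wrist_force: [1.3, -2.6, 2.6]
finger_gap: 14.7
finger_force: 10.0
```

Run:
```python
from h import *
s=manip.read_state();print(s["eef_pos"],s["joints"])
P=np.array([603.3,224.2]);a=.431
k=s["eef_pos"][:2]-P; r=np.hypot(*k); b=np.arctan2(k[1],k[0]); print("r",r,"lever",np.radians(240)+a-b-2*np.pi*(b<0))
for th in np.arange(0.1,2.3,.1):
    b=np.radians(240)+a-th; v=52*np.array([np.cos(b),np.sin(b)]); bb=b-.1; dv=52*np.array([np.cos(bb),np.sin(bb)])-v
    print("%.1f pos %s step.1 %s tangent %s"%(th,(P+v).round(1),dv.round(2),(dv/np.hypot(*dv)).round(2)))
```

```text
[588.56869918 174.1386809   75.14243773] [ 2.28099623e-01  5.99926435e-01  1.47116893e+00 -2.92529435e-04
  1.06980289e+00  5.14365643e-01]
r 52.183779986712395 lever 0.19358840586551995
0.1 pos [593.3 173.2] step.1 [-5.05  1.25] tangent [-0.97  0.24]
0.2 pos [588.3 174.4] step.1 [-4.9   1.75] tangent [-0.94  0.34]
0.3 pos [583.4 176.2] step.1 [-4.7   2.23] tangent [-0.9   0.43]
0.4 pos [578.7 178.4] step.1 [-4.45  2.68] tangent [-0.86  0.52]
0.5 pos [574.3 181.1] step.1 [-4.16  3.11] tangent [-0.8  0.6]
0.6 pos [570.1 184.2] step.1 [-3.83  3.51] tangent [-0.74  0.68]
0.7 pos [566.3 187.7] step.1 [-3.46  3.88] tangent [-0.67  0.75]
0.8 pos [562.8 191.6] step.1 [-3.05  4.21] tangent [-0.59  0.81]
0.9 pos [559.8 195.8] step.1 [-2.62  4.49] tangent [-0.5   0.86]
1.0 pos [557.1 200.3] step.1 [-2.16  4.73] tangent [-0.42  0.91]
1.1 pos [555. 205.] step.1 [-1.68  4.92] tangent [-0.32  0.95]
1.2 pos [553.3 209.9] step.1 [-1.18  5.06] tangent [-0.23  0.97]
1.3 pos [552.1 215. ] step.1 [-0.66  5.16] tangent [-0.13  0.99]
1.4 pos [551.5 220.1] step.1 [-0.15  5.2 ] tangent [-0.03  1.  ]
1.5 pos [551.3 225.3] step.1 [0.37 5.18] tangent [0.07 1.  ]
1.6 pos [551.7 230.5] step.1 [0.89 5.12] tangent [0.17 0.99]
1.7 pos [552.6 235.6] step.1 [1.4  5.01] tangent [0.27 0.96]
1.8 pos [554.  240.6] step.1 [1.89 4.84] tangent [0.36 0.93]
1.9 pos [555.9 245.5] step.1 [2.36 4.63] tangent [0.45 0.89]
2.0 pos [558.2 250.1] step.1 [2.81 4.37] tangent [0.54 0.84]
2.1 pos [561.  254.5] step.1 [3.24 4.07] tangent [0.62 0.78]
2.2 pos [564.3 258.6] step.1 [3.63 3.73] tangent [0.7  0.72]
```

step_arm --series '[-4.9,1.8,0,-0.1,0.98,-4.7,2.2,0,-0.1,0.98,-4.5,2.7,0,-0.1,0.98,-4.2,3.1,0,-0.1,0.98,-3.8,3.5,0,-0.1,0.98,-3.5,3.9,0,-0.1,0.98,0,0,0,0,0.98]'

```text
clock: 20.1
eef_pos: [562.7, 191.9, 75.1]
eef_rot: [-3.141, -0.001, 0.686]
wrist_force: [1.1, 1.5, 2.7]
finger_gap: 14.5
finger_force: 10.0
```

step_arm --series '[-3.0,4.2,0,-0.1,0.98,-2.6,4.5,0,-0.1,0.98,-2.2,4.7,0,-0.1,0.98,-1.7,4.9,0,-0.1,0.98,0,0,0,0,0.98]'

```text
clock: 20.72
eef_pos: [553.5, 210.1, 75.1]
eef_rot: [-3.141, -0.001, 0.288]
wrist_force: [4.3, 1.9, 2.8]
finger_gap: 14.5
finger_force: 10.0
```

step_arm --series '[-0.6,2.5,0,-0.05,0.98,-0.4,2.6,0,-0.05,0.98,-0.3,2.6,0,-0.05,0.98,-0.1,2.6,0,-0.05,0.98]'

```text
clock: 21.22
eef_pos: [552.0, 219.7, 75.1]
eef_rot: [3.141, 0.0, 0.087]
wrist_force: [0.3, -3.9, 5.3]
finger_gap: 14.2
finger_force: 10.0
```

step_arm --series '[0,1.5,0,-0.03,0.98,0,1.5,0,-0.03,0.98,0.1,1.6,0,-0.03,0.98]'

```text
clock: 21.6
eef_pos: [551.8, 224.3, 75.1]
eef_rot: [3.141, 0.001, -0.003]
wrist_force: [-1.1, -4.4, 6.9]
finger_gap: 14.9
finger_force: 10.0
```

step_arm --series '[0.1,1,0,-0.02,0.98,0.1,1,0,-0.02,0.98,0.1,1,0,-0.02,0.98]'

```text
clock: 21.98
eef_pos: [552.0, 227.4, 75.1]
eef_rot: [3.141, 0.001, -0.062]
wrist_force: [-1.6, -3.2, 6.8]
finger_gap: 14.8
finger_force: 10.0
```

step_arm --series '[0.1,0.8,0.5,-0.015,0.98,0.1,0.8,0,-0.015,0.98,0,0,0,0,0.98]'

```text
clock: 22.35
eef_pos: [552.2, 229.2, 75.1]
eef_rot: [3.141, 0.001, -0.094]
wrist_force: [-1.0, -4.3, 1.7]
finger_gap: 14.8
finger_force: 10.0
```

step_arm --series '[0.1,0.8,0,-0.015,0.98,0.2,0.8,0,-0.015,0.98,0,0,0,0,0.98]'

```text
clock: 22.72
eef_pos: [552.4, 231.0, 75.2]
eef_rot: [3.141, 0.001, -0.125]
wrist_force: [-4.0, -2.6, 1.4]
finger_gap: 14.6
finger_force: 10.0
```

step_arm --series '[0.2,0.8,0,-0.015,0.98,0.2,0.8,0,-0.015,0.98,0,0,0,0,0.98]'

```text
clock: 23.1
eef_pos: [552.7, 232.6, 75.2]
eef_rot: [3.141, 0.001, -0.155]
wrist_force: [-4.6, -2.2, 2.8]
finger_gap: 14.9
finger_force: 10.0
```

step_arm --series '[0,0.8,0,-0.015,0.98,0,0.8,0,-0.015,0.98,0,0,0,0,0.98]'

```text
clock: 23.48
eef_pos: [553.0, 234.1, 75.2]
eef_rot: [3.142, 0.0, -0.185]
wrist_force: [-4.0, -3.1, 0.3]
finger_gap: 14.5
finger_force: 10.0
```

step_arm --series '[0,0.8,0,-0.015,0.98,0.2,0.8,0,-0.015,0.98,0,0,0,0,0.98]'

```text
clock: 23.85
eef_pos: [553.3, 235.7, 75.2]
eef_rot: [3.142, 0.0, -0.215]
wrist_force: [-1.8, -2.0, -1.3]
finger_gap: 14.9
finger_force: 10.0
```

step_arm --series '[0.2,0.8,0,-0.015,0.98,0.2,0.7,0,-0.015,0.98,0,0,0,0,0.98]'

```text
clock: 24.22
eef_pos: [553.7, 237.3, 75.2]
eef_rot: [-3.142, 0.0, -0.245]
wrist_force: [-1.5, -3.0, -4.1]
finger_gap: 14.6
finger_force: 10.0
```

step_arm --series '[0.2,0.8,-0.3,-0.015,0.98,0.3,0.7,0,-0.015,0.98,0,0,0,0,0.98]'

```text
clock: 24.6
eef_pos: [554.2, 238.9, 75.2]
eef_rot: [-3.141, 0.0, -0.276]
wrist_force: [-3.9, -3.6, -0.0]
finger_gap: 14.8
finger_force: 10.0
```

step_arm --series '[0.3,0.7,0,-0.015,0.98,0.3,0.7,0,-0.015,0.98,0,0,0,0,0.98]'

```text
clock: 24.98
eef_pos: [554.6, 240.3, 75.2]
eef_rot: [-3.141, 0.0, -0.306]
wrist_force: [-5.5, -3.2, 0.8]
finger_gap: 14.7
finger_force: 10.0
```

step_arm --series '[0.3,0.7,0,-0.015,0.98,0.3,0.7,0,-0.015,0.98,0,0,0,0,0.98]'

```text
clock: 25.35
eef_pos: [555.1, 241.5, 75.1]
eef_rot: [3.141, 0.001, -0.336]
wrist_force: [-6.0, -4.7, 1.6]
finger_gap: 14.9
finger_force: 10.0
```

The resistance has risen from about 3.3 to 6.5 N, so the cam has met the foot. I'll average some readings before going further.

step_arm --series '[0,0,0,0,0.98]'

```text
clock: 25.48
eef_pos: [555.0, 241.5, 75.1]
eef_rot: [3.141, 0.001, -0.335]
wrist_force: [-7.2, -4.0, 1.7]
finger_gap: 14.2
finger_force: 10.0
```

step_arm --series '[0,0,0,0,0.98]'

```text
clock: 25.6
eef_pos: [555.1, 241.5, 75.2]
eef_rot: [3.141, 0.001, -0.335]
wrist_force: [-5.5, -4.6, 2.0]
finger_gap: 14.5
finger_force: 10.0
```

step_arm --series '[0.2,0.4,0,-0.008,0.98,0,0,0,0,0.98]'

```text
clock: 25.85
eef_pos: [555.2, 241.8, 75.2]
eef_rot: [3.141, 0.001, -0.343]
wrist_force: [-8.0, -5.7, 2.8]
finger_gap: 14.1
finger_force: 10.0
```

step_arm --series '[0,0,0,0,0.98]'

```text
clock: 25.98
eef_pos: [555.1, 241.8, 75.1]
eef_rot: [3.141, 0.001, -0.343]
wrist_force: [-7.1, -5.5, 1.9]
finger_gap: 14.9
finger_force: 10.0
```

The tangential force is about 7.8 N against a 3.4 N baseline, which puts the clamping at roughly 10–14 N. That's snug, so I'll release and lift.

step_arm --series '[0,0,0,0,0.78,0,0,0,0,0.7,0,0,0,0,0.6,0,0,0,0,0.6,0,0,15,0,0.6,0,0,30,0,0.6,0,0,40,0,0.6,-30,-10,40,0,0.6,-50,-20,20,0,0.6,-50,-20,0,0,0.6,0,0,0,0,0.6]'

```text
clock: 27.35
eef_pos: [423.4, 191.1, 221.5]
eef_rot: [-3.141, -0.001, -0.343]
wrist_force: [0.9, 0.3, 0.4]
finger_gap: 37.3
finger_force: 0.0
```

Run:
```python
from h import *
i=manip.camera_info("top"); t,d=manip.camera("top"); W=pts(i,d);Z=W[...,2]
J=np.zeros(Z.shape,bool);J[115:230,265:390]=1
for nm,lo,hi,z in(("tall",59,80,68),):
    N,l,s,C=cv2.connectedComponentsWithStats((J&(Z>lo)&(Z<hi)).astype(np.uint8))
    for j in range(1,N):
        if s[j,4]>15:
            zz=np.median(Z[l==j]); q=onz(i,C[j],zz)[0]; k=q[:2]-[603.3,224.2]
            print(s[j],q,"lever",np.radians(240)+.431-np.arctan2(k[1],k[0])%(2*np.pi),"d jigtop",q[:2]-[652.8,247])
s,_=manip.camera("scene")
cv2.imwrite("pics/c3.png",np.hstack([cv2.resize(t[110:230,265:385],(400,400)),cv2.resize(s[190:290,290:390],(400,400))]))
```

```text
[320 148  11  11  94] [654.85385774 246.32037736  64.896373  ] lever 4.214474607381026 d jigtop [ 2.05385774 -0.67962264]
[324 202   9   9  60] [554.03157094 242.35998552  71.06622282] lever 1.8313391037543054 d jigtop [-98.76842906  -4.64001448]
```

View pics/c3.png

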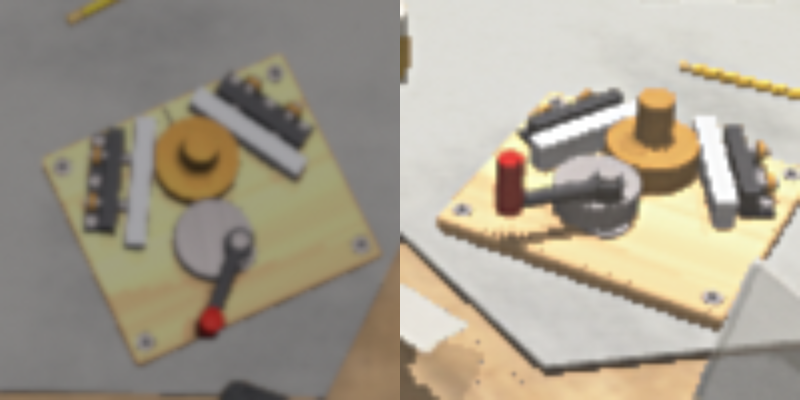

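The foot stands flat in the V, about 2 mm from jig_top. The cam is on it, the lever has stayed at 1.83 rad, and the robot is clear.

```bash
python3 -c "
from cell import manip
print(manip.sign_off())"
```

```text
the job is handed in; nothing more can be done
None
```

I handed the job in at about 27 s. The foot was pressed home on both guides at about 12 N and is clamped by the cam at roughly 11–20 N, estimated from the force at the knob. It stands about 2 mm from jig_top with the robot clear, but no verdict came back.

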